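Open the bench centrifuge and take off its rotor cover

ROBOT

A 6-joint arm with a two-finger parallel gripper is mounted at the origin on the work surface. World frame = base frame: x ahead of the robot, y to its left, z up, the work surface at z = 0. Lengths are in m, angles in rad, forces in N, time in s.
With the tool pointing down it reaches from about 0.375 to 0.9 m from the base axis. Payload 3.1 kg.
Tool frame: the origin (TCP) lies at the centre of the arm's flange, where the gripper is bolted on; the fingertips stand 182 mm ahead of it and the grasp point (between the pads) lies 164 mm ahead of it; z points along the fingers, y is the line along which they close (so a half turn about z gives the same grasp; the last joint's range is limited). The gripper opens to 87 mm and grips with 3 to 60 N. Pads are 19 mm wide; open, the fingers measure 117 mm over their backs; the gripper's body (75 mm by 190 mm) begins 51 mm behind the grasp point.
Start: joints at [-1.375, 0.527, 1.433, -0, 1.181, -0.178], TCP at [0.228, -0.582, 0.405] pointing down, gripper open.
Joint ranges: [-3.08, 3.08], [-0.75, 2.2], [0.22, 2.44], [-1.43, 4.57], [0, 2.65], [-2.85, 2.85]. Speed limits (rad/s): [2.79, 2.79, 3.14, 3.14, 3.14, 3.14].

INTERFACE

Orientations are given as a unit quaternion [x, y, z, w].
In Python, from rig import * gives the robot as it stands.
- The arm moves only by the tool move_arm, never from a script. Its argument "commands" is a list that holds one entry, the list of rows, each a list of 6 numbers: the shift along the tool's x, y, z in units of 40 mm (1.0 is 40 mm), then the turn, a rotation vector about the tool's x, y, z in rad. A call has 1 to 12 rows; each row is the pose to reach, as a shift and turn from the pose commanded when the call began, along the tool's axes at that moment; what a row does not reach only later rows make up. A row lasts 1/8 s, in which the tool goes at most 62.5 mm and 10.7 degrees, less where a joint would pass 70% of its speed; a pose out of reach is approached as far as the arm can. A call with a gripper value outside its range is refused whole. "claw" is the closure, from -1 (fully open) to 1 (shut), so that 0 is half open, set as the call begins (left out, the last holds). The fingers move at their own pace and stop on an object; "squeeze" is the grip in N (left out, the last holds). Time passes only in rows, so rows that repeat a pose let the fingers close. It gives the time, the measured TCP pose, the force, the opening and the grip force at its end, in the units of the state.
- get_obs(): the state, without advancing time (a new reading comes with each control period).
- camera(name): name is "scene" or "top"; returns a dict with "pixels" (480x640x3 uint8, blue, green, red), "range_z" (480x640 float32, m along the optical axis (not along the pixel's ray), 0 where there is no reading), "camera_matrix" (3x3 intrinsics, pixels), "D" ([k1, k2, p1, p2, k3] as OpenCV has them; the pictures are not rectified), "extrinsics" (4x4, takes a point from world to camera coordinates). Camera axes: x right, y up, looking along -z (the intrinsics and any distortion apply to the point x, -y, -z); pixel columns grow to the right and rows downward; lengths in m; the calibration is good to about 2 mm. A picture is of the moment at which its call begins.
- hand_in(): hands the job in; it is judged then, once.
The state is a dict: "time": time; "q": joint angles; "joint_velocities": joint speeds; "joint_torque": joint torques, N m; "position": TCP position; "tool_rot": TCP orientation; "ft_force": force on the tool from outside, world axes, zero at the start; "moment": the same for the moment, N m; "grip_width": finger opening in m; "grip_force": force on a finger pad.
Only numpy, scipy, OpenCV 4.12 (cv2) and the standard library are available. Lean on these libraries where they do the work, as an engineer would, in place of code of your own. Each camera call takes 0.05 s, during which the arm holds its last target. There are 200 camera calls.

TASK

Lift the centrifuge's lid by its pull bar until its gas struts carry it fully open and hold it there by themselves. Then unscrew the aluminium rotor cover (anticlockwise seen from above, about two thirds of a turn, in several grasps), lift it off and, without dropping it, set it down flat in the steel tray, knob up, with the lid left open. Do not push the other things on the table about or knock them over.

Things in the scene. Friction and masses are not known exactly. Their poses are not given: they have to be found in the camera images.
- centrifuge: White bench centrifuge, fixed. Origin on the table under the rotor axis; its x runs from its front (pull bar, robot side) back to the hinge, z up. Housing x -105..+150, y +-105, 125 mm high; round bowl on the rotor axis, 170 mm across, floor at z = 50 mm. A thin gas strut outside each flank (y +-118 mm) rises from x = 20, z = 50 mm to the lid.
- lid (a joint): Lid angle (rad): 0 shut, 1.75 fully open, leaning back a little past upright. Below a balance point somewhere between 0.5 and 0.85 (differs from run to run) the lid falls shut by itself; beyond it the gas struts swing it to its stop at 1.75 within about 2 s and hold it. Lifting it at the bar takes less than 3 N.
- lid_handle (a point): Middle of the lid's pull bar, moves with the lid: black round bar along the centrifuge's y, 12 mm thick, 110 mm long between two arms, 40 mm in front of the lid's front edge (34 mm clear gap). The lid is 22 mm thick, the bar at its mid-height. Shut: 138 mm in front of the rotor axis, 139 mm above the table, free space below it.
- lid_hinge (a point): Middle of the lid's hinge line, which runs along the centrifuge's y, 115 mm behind the rotor axis and 128 mm above the table. With the lid shut the bar's middle is 253 mm in front of it and 11 mm higher. The lid is 200 mm wide with a clear window.
- rotor: Dark steel rotor in the bowl, 132 mm across, locked against turning, at any yaw. Origin on its axis at its underside, 50 mm above the table, z up; the flat top that the cover sits on is 30 mm above the origin. From it a threaded stud 29 mm thick stands 24 mm up into the cover's hollow knob.
- cover_knob (a point): Rotor cover, loose, aluminium, 130-210 g, 36 mm high: flange 100-108 mm across, 4.5 mm thick, and a round knob 39-40 mm across. Point: on its axis, 20 mm above the underside, 16 mm below the knob's top; z up. At first screwed down, point 100 mm above the table. Turned anticlockwise from above it rises 2.2 mm per rad and is free after 3.8 to 4.2 rad; then it lifts straight off the stud.
- tray: Square stainless tray, 170 x 170 mm, rim 12 mm high, walls and floor about 4 mm thick, fixed to the table, to one side of the centrifuge. Origin in the middle of its underside on the table, sides along its x and y. When the cover lies flat in it the knob point is about 24 mm above the table.
- seedling_mid (a point): Bystander: seedling in a brown root plug 62 mm across and 88 mm high, about 175 mm high with its leaves; point in the middle of the plug.
- rack_mid (a point): Bystander: blue rack of five glass test tubes, 100 by 150 mm foot, 131 mm high; point 30 mm above the table.
- microscope_mid (a point): Bystander: black dissecting microscope, foot 110 mm across, 190 mm high; point 90 mm above the table.
- books_mid (a point): Bystander: pile of three books, about 150 by 210 mm, 50 mm high; point in the middle.
- dish_mid (a point): Bystander: glass petri dish, 60 mm across, 14 mm high, in front between centrifuge and tray; point in its middle.
- bottle_mid (a point): Bystander: white bottle, 48 mm across, 120 mm high, between centrifuge and tray; point half-way up.

How it is judged:
On the way, in this order (a step that is already met when the one before it is completed fails the run):
1. the lid is past its balance point, fully open (over 1.6 rad), and held by its struts with no finger on it (value of joint lid above 1.6 rad and contact force between the fingers and lid below 0.1 N), for 0.3 s.
2. the cover is unscrewed and lifted clear of the rotor's stud (over 30 mm up) (z of cover_knob in the frame of rotor above 0.08 m), for 0.1 s.
3. the cover lies flat in the tray, knob up (horizontal distance between cover_knob and tray below 0.06 m and z of cover_knob in the frame of tray between 0.021 and 0.0275 m and angle between cover_knob's own z axis and vertical below 0.06 rad), for 0.2 s.
At the end, for the whole second after the job is handed in: The lid stands open over 1.6 rad on its struts alone, and the cover lies at rest, released, flat on the tray's floor (within 60 mm of its middle, tilt under 0.06 rad, knob up) (all of step 3 and value of joint lid above 1.6 rad and linear speed of cover below 0.02 m/s and angular speed of cover below 0.2 rad/s); the robot touches nothing.
It fails at once if a bystander is pushed more than 30 mm or knocked over (distance of any of seedling_mid, rack_mid, microscope_mid, books_mid, dish_mid, bottle_mid from where it was at the start of the episode above 0.03 m or angle between any of seedling_mid, rack_mid, microscope_mid, books_mid, dish_mid, bottle_mid's own z axis and vertical above 0.5 rad).
It fails at once if the cover is dropped (falls free, faster than 0.7 m/s) (linear speed of cover above 0.7 m/s and contact force between the fingers and cover below 0.1 N).
It also fails if it takes over 72 s, if anything falls off the work surface, if the arm or the gripper's body presses on something with over 40 N, if the wrist force passes 120 N, or if a joint passes its speed limit or range.

## Working session

There is one attempt and no reset: what is moved stays moved. The work goes in short steps, Python scripts to look and compute and a tool call to move; the robot and the scene stay as the last step left them, time stands still between calls to the robot, and variables do not carry over. Pictures are saved under pics/ and viewed, at most 10 in all, crops included, and the job is handed in when it is done.

Besides the shell and the picture viewer there is one more tool, called as name(argument=value, ...), one argument or row to a line, values as JSON. move_arm: Moves the arm, as the interface text tells. Its arguments: {"type":"object","properties":{"commands":{"type":"array","items":{"type":"array","items":{"type":"array","items":{"type":"number"}}}},"claw":{"type":"number"},"squeeze":{"type":"number"}},"required":["commands"]}

```bash
ls; mkdir -p pics; cat > h.py <<'E'
from rig import *
import numpy as np, cv2
from scipy.spatial.transform import Rotation as R
def snap(n,save=None):
    c=camera(n)
    if save: cv2.imwrite('pics/'+save,c['pixels'])
    return c
def world(c,uv,z=None):
    """pixels -> world: via depth image if z None, else onto plane z"""
    K=np.array(c['camera_matrix']);D=np.array(c['D'],float);T=np.array(c['extrinsics'])
    uv=np.array(uv,float).reshape(-1,2)
    n=cv2.undistortPoints(uv.reshape(-1,1,2),K,D).reshape(-1,2)
    d=np.c_[n[:,0],-n[:,1],-np.ones(len(n))]
    Rw=T[:3,:3].T; o=-Rw@T[:3,3]
    dw=d@Rw.T
    if z is None:
        s=c['range_z'][uv[:,1].round().astype(int),uv[:,0].round().astype(int)]
    else: s=(z-o[2])/dw[:,2]
    return o+dw*s[:,None]
def grid(c):
    v,u=np.mgrid[:480,:640]
    return world(c,np.c_[u.ravel(),v.ravel()]).reshape(480,640,3)
E
python3 - <<'E'
from h import *
for n in('scene','top'):
    c=snap(n,n+'0.png');T=np.array(c['extrinsics']);print(n,-T[:3,:3].T@T[:3,3],T[:3,:3].round(2).tolist(),(c['range_z']>0).mean())
print(get_obs())
E
```

```text
pics
scene [1.188212   0.65913145 1.20445695] [[-0.73, 0.68, 0.02], [-0.51, -0.56, 0.66], [0.46, 0.47, 0.75]] 0.9960319010416666
top [ 0.40609616 -0.00857743  1.40469343] [[-0.02, -1.0, 0.01], [1.0, -0.02, 0.1], [-0.1, 0.01, 1.0]] 0.99611328125
{'time': 0.1, 'q': array([-1.37549649e+00,  5.28394422e-01,  1.43377061e+00, -6.03256715e-05,
        1.18140572e+00, -1.78520513e-01]), 'joint_velocities': array([-8.86666542e-04, -1.38537199e-03, -2.30648769e-03, -3.53696822e-05,
        8.29377415e-04, -1.19908624e-03]), 'joint_torque': array([ 9.24219967e-05, -4.40985847e+01, -1.77150464e+01,  6.34858338e-02,
        5.33824344e-02, -4.86549186e-05]), 'position': array([ 0.2281826 , -0.5815275 ,  0.40385723]), 'tool_rot': array([ 9.82580474e-01,  1.85834963e-01, -3.61902048e-05, -9.88777131e-04]), 'ft_force': array([ 0.10244938, -0.31260875,  0.60336791]), 'moment': array([0.03832991, 0.02150183, 0.04840513]), 'grip_force': 0.0, 'grip_width': 0.08685680399420923}
```

View pics/top0.png

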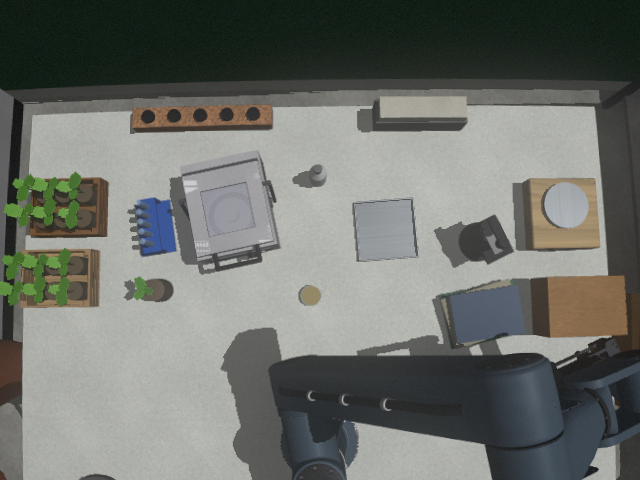

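View pics/scene0.png

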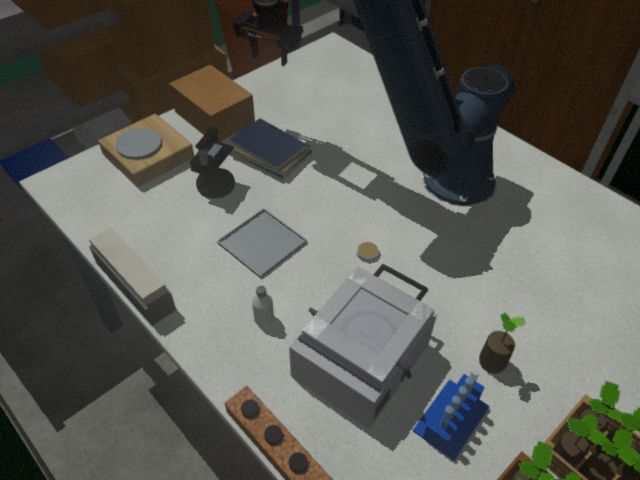

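The top view shows the centrifuge at about (230,210), with its pull bar near (238,258) at the front. The tray is at (385,230), the bottle at (317,175) and the dish at (310,295). In the scene view the bar is near (405,280) and the tray near (262,243).

```bash
python3 - <<'E'
from h import *
for n,box in(('top',(170,290,130,300)),('scene',(290,460,240,420))):
    c=snap(n);P=grid(c);g=c['pixels'].max(2)
    m=np.zeros((480,640),bool);m[box[2]:box[3],box[0]:box[1]]=1
    z=P[...,2]
    lid=m&(z>.135)&(z<.17)&(g>90)
    k,l,s,_=cv2.connectedComponentsWithStats(lid.astype(np.uint8));i=1+s[1:,4].argmax();lid=l==i
    q=P[lid];r=cv2.minAreaRect((q[:,:2]*1000).astype(np.float32));print(n,'lid',r,np.median(q[:,2]))
    b=m&(z>.11)&(z<.165)&(g<70)
    k,l,s,_=cv2.connectedComponentsWithStats(b.astype(np.uint8))
    for i in range(1,k):
        if s[i,4]>25:
            q=P[l==i];print('dark',s[i].tolist(),q.mean(0).round(4),cv2.minAreaRect((q[:,:2]*1000).astype(np.float32)),np.percentile(q[:,2],[10,50,90]).round(4))
c=snap('top');P=grid(c)
print('tray corners',world(c,[(353,202),(412,198),(418,257),(357,262)],.012).round(3).tolist())
print('bottle',world(c,[(317,168)],.12),'dish',world(c,[(310,295)],.014),P[175,317],P[235,385])
c=snap('scene');print('tray',world(c,[(219,241),(263,211),(306,242),(263,276)],.012).round(3).tolist(),world(c,[(261,290)],.12))
E
```

```text
top lid ((633.4820556640625, 222.60089111328125), (224.5831298828125, 205.44798278808594), 12.397677421569824) 0.14882234636660174
dark [213, 245, 46, 26, 185] [0.4935 0.2055 0.1446] ((504.3958740234375, 200.68792724609375), (43.059329986572266, 114.58772277832031), 11.008821487426758) [0.1414 0.1446 0.1478]
scene lid ((617.8292236328125, 222.14096069335938), (240.71287536621094, 203.78927612304688), 10.594101905822754) 0.14788240515425333
dark [375, 265, 53, 35, 286] [0.4925 0.2022 0.1431] ((500.3590087890625, 201.39105224609375), (41.26198196411133, 118.90434265136719), 9.933396339416504) [0.1399 0.1434 0.1465]
dark [408, 318, 26, 31, 119] [0.5528 0.3148 0.1237] ((559.8560791015625, 316.1136169433594), (100.45147705078125, 8.888476371765137), 11.113109588623047) [0.1143 0.1241 0.1327]
dark [299, 338, 116, 54, 652] [0.7128 0.2959 0.1314] ((714.2633056640625, 277.63140869140625), (110.447265625, 242.7356719970703), 45.164615631103516) [0.1223 0.1327 0.1388]
dark [358, 394, 17, 13, 35] [0.7503 0.3409 0.1143] ((750.7531127929688, 338.1565246582031), (4.307193756103516, 37.43998718261719), 10.595946311950684) [0.111 0.114 0.118]
tray corners [[0.667, -0.11, 0.012], [0.676, -0.278, 0.012], [0.508, -0.289, 0.012], [0.497, -0.117, 0.012]]
bottle [[ 0.73912045 -0.00943533  0.12      ]] dish [[0.40723544 0.0159947  0.014     ]] [ 0.72749159 -0.00913304  0.09056379] [ 0.57225466 -0.19850644  0.0053111 ]
tray [[0.673, -0.269, 0.012], [0.517, -0.277, 0.012], [0.505, -0.112, 0.012], [0.661, -0.1, 0.012]] [[ 0.73699975 -0.00392728  0.12      ]]
```

```bash
cat >> h.py <<'E'
BAR=np.array([.488,.198,.139]); YAW=.19
def CR(): return np.array([[np.cos(YAW),-np.sin(YAW),0],[np.sin(YAW),np.cos(YAW),0],[0,0,1.]])
def Rt(yaw,tilt=0):
    "tool down, tool x at yaw, tilted forward by tilt"
    c,s=np.cos(yaw),np.sin(yaw)
    return R.from_matrix(np.array([[c,s,0],[s,-c,0],[0,0,-1.]]))*R.from_rotvec([0,tilt,0])
def rows(targets,o=None):
    "targets: list of (grasp point, R) -> rows from measured pose"
    o=o or get_obs();p0=o['position'];R0=R.from_quat(o['tool_rot'])
    for g,Rr in targets:
        p=np.array(g)-.164*Rr.as_matrix()[:,2]
        print('TCP',p.round(3),(np.r_[R0.inv().apply(p-p0)/.04,(R0.inv()*Rr).as_rotvec()]).round(3).tolist())
E
cat > a.py <<'E'
from h import *
C=CR();T=Rt(YAW,np.pi/4);A=BAR+C@[-.04,-.11,-.025]
rows([([.45,-.15,.24],Rt(0,.3)),(A+[0,0,.1],T),(A,T),(BAR+C@[-.04,0,-.025],T)])
E
python3 a.py
```

```text
TCP [ 0.402 -0.15   0.397] [7.974, -8.465, 0.201, -0.057, 0.297, 0.371]
TCP [0.356 0.061 0.33 ] [8.828, -13.783, 1.873, -0.073, 0.783, 0.174]
TCP [0.356 0.061 0.23 ] [8.827, -13.781, 4.373, -0.073, 0.783, 0.174]
TCP [0.335 0.169 0.23 ] [9.33, -16.484, 4.375, -0.073, 0.783, 0.174]
```

move_arm(
  commands=[
    [[7.97, -8.46, 0.2, -0.06, 0.3, 0.37], [7.97, -8.46, 0.2, -0.06, 0.3, 0.37], [7.97, -8.46, 0.2, -0.06, 0.3, 0.37], [7.97, -8.46, 0.2, -0.06, 0.3, 0.37], [7.97, -8.46, 0.2, -0.06, 0.3, 0.37], [7.97, -8.46, 0.2, -0.06, 0.3, 0.37], [7.97, -8.46, 0.2, -0.06, 0.3, 0.37], [7.97, -8.46, 0.2, -0.06, 0.3, 0.37], [8.83, -13.78, 1.87, -0.07, 0.78, 0.17], [8.83, -13.78, 1.87, -0.07, 0.78, 0.17], [8.83, -13.78, 1.87, -0.07, 0.78, 0.17], [8.83, -13.78, 1.87, -0.07, 0.78, 0.17]],
  ],
  claw=1,
)

```text
time: 1.8
position: [0.3849, -0.0278, 0.3603]
tool_rot: [0.938, 0.08, 0.333, -0.055]
ft_force: [0.4, -0.2, -0.6]
grip_width: 0.0004
grip_force: 0.0
```

```bash
python3 a.py; python3 -c "
from h import *
o=get_obs();print(o['time'],o['q'].round(3),o['position'],o['grip_width'])"
```

```text
TCP [ 0.402 -0.15   0.397] [0.548, 3.028, -0.926, -0.135, -0.382, 0.143]
TCP [0.356 0.061 0.33 ] [-0.792, -2.265, 0.482, -0.037, 0.097, -0.035]
TCP [0.356 0.061 0.23 ] [-2.378, -2.139, 2.411, -0.037, 0.097, -0.035]
TCP [0.335 0.169 0.23 ] [-2.47, -4.885, 2.516, -0.037, 0.097, -0.035]
1.8 [-0.515  0.272  2.251  1.404  0.463 -0.372] [ 0.38493592 -0.02782324  0.36033246] 0.0003810887113302807
```

```bash
cat >> h.py <<'E'
def Rd(psi,tilt=0): "tool down, closing axis y at angle psi, tilted so z leans toward y"; return Rt(psi+np.pi/2)*R.from_rotvec([-tilt,0,0])
E
python3 - <<'E'
from h import *
rows([([.5,-.03,.26],Rd(-.5)),([.488,.12,.26],Rd(-.1))])
E
```

```text
TCP [ 0.5   -0.03   0.424] [3.204, 0.511, 0.536, 0.258, -0.664, -0.864]
TCP [0.488 0.12  0.424] [3.398, -3.224, 0.942, 0.399, -0.622, -1.246]
```

move_arm(
  commands=[
    [[3.2, 0.5, 0.54, 0.26, -0.66, -0.86], [3.2, 0.5, 0.54, 0.26, -0.66, -0.86], [3.2, 0.5, 0.54, 0.26, -0.66, -0.86], [3.2, 0.5, 0.54, 0.26, -0.66, -0.86], [3.2, 0.5, 0.54, 0.26, -0.66, -0.86], [3.2, 0.5, 0.54, 0.26, -0.66, -0.86], [3.2, 0.5, 0.54, 0.26, -0.66, -0.86], [3.4, -3.22, 0.94, 0.4, -0.62, -1.25], [3.4, -3.22, 0.94, 0.4, -0.62, -1.25], [3.4, -3.22, 0.94, 0.4, -0.62, -1.25], [3.4, -3.22, 0.94, 0.4, -0.62, -1.25]],
  ],
  claw=0.2,
)

```text
time: 3.18
position: [0.4881, 0.1205, 0.4238]
tool_rot: [0.739, 0.673, -0.0, -0.001]
ft_force: [-0.3, 0.0, -0.3]
grip_width: 0.0352
grip_force: 0.0
```

```bash
python3 - <<'E'
from h import *
o=get_obs();print(o['time'],o['q'].round(3),o['position'],o['grip_width'])
B=BAR+[0,0,.005]
rows([(B+[0,0,.07],Rd(.19)),(B,Rd(.19))])
# closer look at bar: front & rear edges along centrifuge x, from both views
for n,box in(('top',(205,270,240,275)),('scene',(365,440,255,310))):
    c=snap(n,n+'1.png');P=grid(c);m=np.zeros((480,640),bool);m[box[2]:box[3],box[0]:box[1]]=1
    m&=(c['pixels'].max(2)<70)&(P[...,2]>.125)&(P[...,2]<.16)
    q=(P[m]-BAR)@CR();q=q[np.abs(q[:,1])<.045]
    print(n,len(q),np.percentile(q,[5,50,95],axis=0).round(4).tolist())
E
```

```text
3.175 [1.900e-02 3.390e-01 1.711e+00 1.000e-03 1.094e+00 1.120e-01] [0.48807837 0.12050961 0.42383099] 0.035239564466502865
TCP [0.488 0.198 0.378] [1.928, -0.18, 1.147, -0.002, -0.001, -0.283]
TCP [0.488 0.198 0.308] [1.927, -0.177, 2.897, -0.002, -0.001, -0.283]Traceback (most recent call last):
  File "<stdin>", line 10, in <module>
    return _quantile_unchecked(
        a, q, axis, out, overwrite_input, method, keepdims, weights)
    return _ureduce(a,
                    func=_quantile_ureduce_func,
    ...<5 lines>...
                    overwrite_input=overwrite_input,
                    method=method)
    r = func(a, **kwargs)
    result = _quantile(arr,
                       quantiles=q,
    ...<2 lines>...
                       out=out,
                       weights=wgt)
    slices_having_nans = np.isnan(arr[-1, ...])
                                  ~~~^^^^^^^^^
IndexError: index -1 is out of bounds for axis 0 with size 0
```

```bash
python3 - <<'E'
from h import *
n,box='scene',(365,440,255,310)
if 1:
    c=snap(n,n+'1.png');P=grid(c);m=np.zeros((480,640),bool);m[box[2]:box[3],box[0]:box[1]]=1
    m&=(c['pixels'].max(2)<70)&(P[...,2]>.125)&(P[...,2]<.16)
    q=(P[m]-BAR)@CR();q=q[(np.abs(q[:,1])<.04)&(q[:,0]<.02)]
    print(n,len(q),np.percentile(q,[5,50,95],axis=0).round(4).tolist(),np.polyfit(q[:,1],q[:,0],1))
E
```

```text
scene 139 [[-0.0048, -0.0352, 0.0002], [0.0003, 0.0016, 0.0043], [0.0038, 0.0372, 0.0078]] [-2.23608925e-03 -7.24973571e-05]
```

View pics/scene1.png

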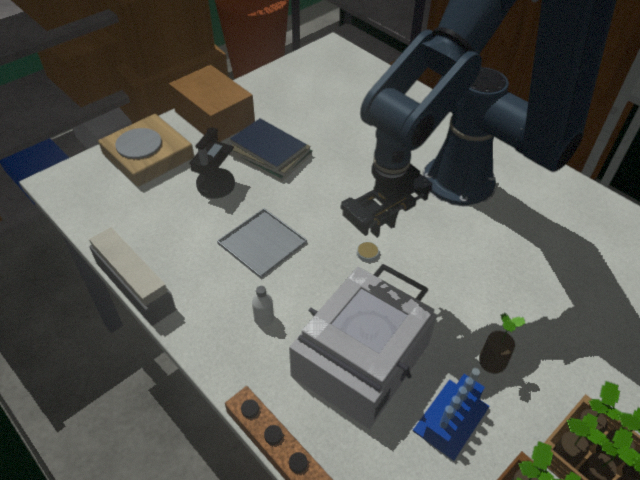

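The picture shows the bar at about (400,275), matching the estimate, and the gripper at (385,210) clear of everything. I'll lower onto the bar and grip it.

move_arm(
  commands=[
    [[1.93, -0.18, 1.15, 0, 0, -0.283], [1.93, -0.18, 1.15, 0, 0, -0.283], [1.93, -0.18, 1.15, 0, 0, -0.283], [1.93, -0.18, 2.0, 0, 0, -0.283], [1.93, -0.18, 2.9, 0, 0, -0.283], [1.93, -0.18, 2.9, 0, 0, -0.283]],
  ],
)

```text
time: 4.03
position: [0.4884, 0.1947, 0.3064]
tool_rot: [0.639, 0.769, -0.002, -0.002]
ft_force: [-0.2, 0.6, 0.4]
grip_width: 0.0348
grip_force: 0.0
```

move_arm(
  commands=[
    [[0, 0, 0, 0, 0, 0], [0, 0, 0, 0, 0, 0], [0, 0, 0, 0, 0, 0], [0, 0, 0, 0, 0, 0]],
  ],
  claw=1,
  squeeze=15,
)

```text
time: 4.53
position: [0.4867, 0.1961, 0.3087]
tool_rot: [0.638, 0.77, -0.003, -0.002]
ft_force: [-5.8, -1.8, 6.0]
grip_width: 0.0115
grip_force: 15.0
```

```bash
python3 - <<'E'
from h import *
o=get_obs();print(o['position'],o['grip_width'],o['grip_force'],o['ft_force'])
C=CR();H=BAR+C@[.253,0,-.011];ph=np.arctan2(.011,.253)
off=np.array(o['position'])-[0,0,.164]-BAR
print('off',off)
rows([(H+C@[-.2532*np.cos(t+ph),0,.2532*np.sin(t+ph)]-.005*Rd(.19,.6*t).as_matrix()[:,2]+C@[ (C.T@off)[0],0,0],Rd(.19,.6*t)) for t in np.arange(.1,1.11,.1)])
E
```

```text
[0.4866557  0.19607901 0.3086688 ] 0.01147887144431923 15.004804730415344 [-5.78599683 -1.81013918  5.95327783]
off [-0.0013443  -0.00192099  0.0056688 ]
TCP [0.479 0.196 0.333] [0.04, -0.198, -0.604, -0.067, -0.0, -0.003]
TCP [0.474 0.195 0.357] [0.04, -0.333, -1.201, -0.127, -0.0, -0.003]
TCP [0.471 0.195 0.38 ] [0.04, -0.405, -1.769, -0.187, -0.0, -0.003]
TCP [0.471 0.195 0.401] [0.04, -0.414, -2.3, -0.247, 0.0, -0.003]
TCP [0.473 0.195 0.42 ] [0.041, -0.363, -2.79, -0.307, 0.0, -0.003]
TCP [0.477 0.196 0.438] [0.041, -0.252, -3.233, -0.367, 0.0, -0.003]
TCP [0.484 0.197 0.454] [0.042, -0.085, -3.625, -0.427, 0.0, -0.003]
TCP [0.493 0.199 0.467] [0.042, 0.136, -3.96, -0.487, 0.0, -0.003]
TCP [0.504 0.201 0.478] [0.043, 0.405, -4.235, -0.547, 0.0, -0.003]
TCP [0.516 0.203 0.486] [0.044, 0.721, -4.446, -0.607, 0.0, -0.003]
TCP [0.53  0.206 0.492] [0.045, 1.077, -4.59, -0.667, 0.001, -0.003]
```

move_arm(
  commands=[
    [[0, -0.1, -0.3, -0.03, 0, 0], [0, -0.2, -0.6, -0.07, 0, 0], [0, -0.27, -0.9, -0.1, 0, 0], [0, -0.33, -1.2, -0.13, 0, 0], [0, -0.37, -1.5, -0.16, 0, 0], [0, -0.4, -1.77, -0.19, 0, 0], [0, -0.41, -2.04, -0.22, 0, 0], [0, -0.41, -2.3, -0.25, 0, 0], [0, -0.39, -2.55, -0.28, 0, 0], [0, -0.36, -2.79, -0.31, 0, 0]],
  ],
)

```text
time: 5.78
position: [0.4682, 0.1929, 0.4178]
tool_rot: [0.631, 0.762, 0.11, 0.091]
ft_force: [-18.3, -4.6, 8.7]
grip_width: 0.0115
grip_force: 15.0
```

```bash
python3 - <<'E'
from h import *
o=get_obs();print(o['position'],o['grip_width'],o['grip_force'],o['ft_force'],o['q'].round(2))
C=CR();H=BAR+C@[.253,0,-.011];ph=np.arctan2(.011,.253)
rows([(H+C@[-.2532*np.cos(t+ph),0,.2532*np.sin(t+ph)]-.005*Rd(.19,.6*t).as_matrix()[:,2],Rd(.19,.6*t)) for t in np.arange(.6,1.11,.1)])
E
```

```text
[0.4681958  0.19286278 0.41778709] 0.01154843450534871 15.01144364476204 [-18.29428517  -4.59369749   8.66902499] [ 0.17  0.31  1.79  0.01  0.75 -0.03]
TCP [0.479 0.196 0.438] [0.033, 0.415, -0.406, -0.073, 0.0, -0.002]
TCP [0.486 0.198 0.454] [0.034, 0.689, -0.732, -0.133, 0.0, -0.002]
TCP [0.494 0.199 0.467] [0.034, 0.997, -0.989, -0.193, 0.001, -0.002]
TCP [0.505 0.201 0.478] [0.035, 1.335, -1.174, -0.253, 0.001, -0.002]
TCP [0.518 0.204 0.486] [0.035, 1.698, -1.284, -0.313, 0.001, -0.002]
TCP [0.532 0.206 0.492] [0.036, 2.08, -1.318, -0.373, 0.001, -0.002]
```

move_arm(
  commands=[
    [[0, 0.15, -0.25, -0.04, 0, 0], [0, 0.28, -0.43, -0.07, 0, 0], [0, 0.41, -0.6, -0.1, 0, 0], [0, 0.55, -0.75, -0.13, 0, 0], [0, 0.7, -0.88, -0.16, 0, 0], [0, 0.86, -1.0, -0.19, 0, 0], [0, 1.03, -1.1, -0.22, 0, 0], [0, 1.2, -1.2, -0.25, 0, 0], [0, 1.38, -1.26, -0.28, 0, 0], [0, 1.56, -1.3, -0.31, 0, 0], [0, 1.56, -1.3, -0.31, 0, 0]],
  ],
)

```text
time: 7.15
position: [0.5183, 0.2023, 0.4883]
tool_rot: [0.608, 0.733, 0.236, 0.194]
ft_force: [-2.2, 4.8, 2.4]
grip_width: 0.0112
grip_force: 15.0
```

```bash
python3 - <<'E'
from h import *
o=get_obs();print(o['position'],o['grip_width'],o['grip_force'],o['ft_force'],o['q'].round(2))
g=o['position']+R.from_quat(o['tool_rot']).apply([0,0,.169]);C=CR();H=BAR+C@[.253,0,-.011];d=C.T@(g-H);print(d,np.hypot(d[0],d[2]),np.arctan2(d[2],-d[0]))
E
```

```text
[0.51834515 0.20230701 0.4882816 ] 0.011201749457921429 14.993655681610107 [-2.21785861  4.76720844  2.42365206] [ 0.17  0.26  1.69  0.02  0.56 -0.03]
[-0.12405623 -0.00154403  0.22283359] 0.25503873311594044 1.06280738728494
```

move_arm(
  commands=[
    [[0, 0, 0, 0, 0, 0], [0, 0, -0.2, 0, 0, 0], [0, 0, -1.0, 0, 0, 0], [0, -0.4, -2.2, 0, 0, 0], [0, -1.0, -2.5, 0, 0, 0], [0, -1.0, -2.5, 0.3, 0, 0], [0, -1.0, -2.5, 0.6, 0, 0], [0, -1.0, -2.5, 0.6, 0, 0], [0, -1.0, -2.5, 0.6, 0, 0], [0, -1.0, -2.5, 0.6, 0, 0], [0, -1.0, -2.5, 0.6, 0, 0], [0, -1.0, -2.5, 0.6, 0, 0]],
  ],
  claw=0.45,
)

```text
time: 8.65
position: [0.4283, 0.1848, 0.5464]
tool_rot: [0.638, 0.77, 0.008, 0.006]
ft_force: [-0.0, -1.0, 0.5]
grip_width: 0.0237
grip_force: 0.0
```

```bash
python3 - <<'E'
from h import *
o=get_obs();print(o['time'],o['position'],o['grip_width'],o['ft_force'],o['q'].round(2))
snap('scene','scene2.png');snap('top','top2.png')
E
```

```text
8.65 [0.42833068 0.18478892 0.54637301] 0.023730642742546843 [-0.00190049 -0.9887305   0.50004756] [ 0.17  0.15  1.61  0.    1.36 -0.02]
```

View pics/top2.png

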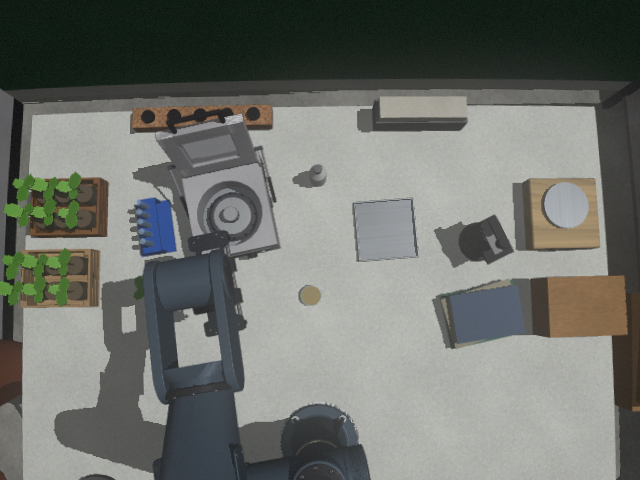

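The lid is standing open, with its bar behind the housing at about (200,120). The knob is visible at about (229,213), so I'll measure it from both views.

```bash
python3 - <<'E'
from h import *
C=CR();
for n in('top','scene'):
    c=snap(n);P=grid(c);z=P[...,2]
    d=np.hypot(P[...,0]-.62,P[...,1]-.223)
    m=(d<.045)&(z>.108)&(z<.128);q=P[m]
    (x,y),r=cv2.minEnclosingCircle((q[:,:2]*1000).astype(np.float32))
    print(n,len(q),q.mean(0).round(4),(x,y,r),np.median(z[m]))
    f=(d<.06)&(z>.078)&(z<.09);q=P[f];(x,y),r=cv2.minEnclosingCircle((q[:,:2]*1000).astype(np.float32));print(' flange',len(q),x,y,r,np.median(q[:,2]))
    if n=='top': # ray onto plane of knob top, centroid of knob pixels
        v,u=np.nonzero(m);print(world(c,[(u.mean(),v.mean())],.116),u.mean(),v.mean())
E
```

```text
top 180 [0.623  0.2195 0.116 ] (623.4136962890625, 219.86141967773438, 20.286821365356445) 0.11609569062887004
 flange 1137 620.4983520507812 222.5591278076172 59.455684661865234 0.08363527934814274
[[0.62302515 0.21949227 0.116     ]] 230.24444444444444 213.38888888888889
scene 239 [0.623  0.2253 0.1148] (621.9847412109375, 224.50164794921875, 20.23016357421875) 0.11487330685842312
 flange 721 618.9334106445312 223.30908203125 59.31947326660156 0.08277953399646609
```

View pics/scene2.png

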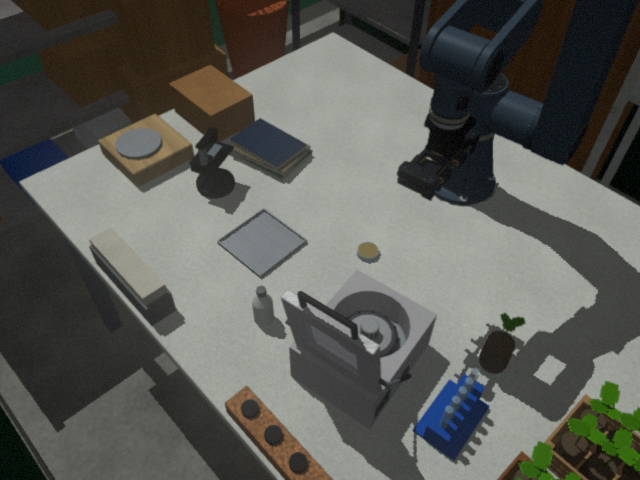

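The lid is fully open on its struts, and both views agree on the knob: (0.6225, 0.222), top at 0.1155. The wrist range allows one long twist. I'll pre-wind it, then grasp.

```bash
python3 - <<'E'
from h import *
K=np.array([.6225,.222,.107])
rows([(K+[-.05,0,.15],Rd(.19-1.1)),(K+[0,0,.1],Rd(-2.03))])
E
```

```text
TCP [0.572 0.222 0.421] [0.24, 3.651, 3.202, 0.016, -0.011, 1.096]
TCP [0.622 0.222 0.371] [0.007, 4.856, 4.475, 0.009, -0.021, 2.216]
```

move_arm(
  commands=[
    [[0.2, 2, 1.2, 0, 0, 0.18], [0.2, 2.8, 2, 0, 0, 0.36], [0.2, 3.6, 3, 0, 0, 0.54], [0.2, 3.65, 3.2, 0, 0, 0.72], [0.2, 3.65, 3.2, 0, 0, 0.9], [0.2, 3.65, 3.2, 0, 0, 1.08], [0.1, 4.0, 3.5, 0, 0, 1.26], [0.1, 4.5, 4, 0, 0, 1.44], [0, 4.86, 4.48, 0, 0, 1.62], [0, 4.86, 4.48, 0, 0, 1.8], [0, 4.86, 4.48, 0, 0, 2.0], [0, 4.86, 4.48, 0.01, -0.02, 2.2]],
  ],
  claw=-1,
)

```text
time: 10.35
position: [0.6229, 0.2218, 0.3703]
tool_rot: [0.978, -0.21, 0.001, -0.001]
ft_force: [0.8, 0.3, 0.6]
grip_width: 0.0869
grip_force: 0.0
```

```bash
python3 - <<'E'
from h import *
o=get_obs();print(o['time'],o['q'].round(3),o['position'],o['grip_width'])
K=np.array([.6225,.222,.107])
rows([(K,Rd(-2.03))])
E
```

```text
10.35 [1.730e-01 6.130e-01 1.370e+00 1.000e-03 1.157e+00 2.167e+00] [0.62289882 0.22181423 0.37033048] 0.08686322182916333
TCP [0.622 0.222 0.271] [-0.014, 0.004, 2.483, -0.002, -0.001, 0.036]
```

move_arm(
  commands=[
    [[0, 0, 0.8, 0, 0, 0.03], [0, 0, 1.6, 0, 0, 0.03], [0, 0, 2.2, 0, 0, 0.03], [0, 0, 2.48, 0, 0, 0.03], [0, 0, 2.48, 0, 0, 0.03]],
  ],
)

```text
time: 10.98
position: [0.623, 0.2219, 0.2708]
tool_rot: [0.975, -0.222, 0.0, -0.001]
ft_force: [-0.1, 1.0, 0.4]
grip_width: 0.0867
grip_force: 0.0
```

move_arm(
  commands=[
    [[0, 0, 0, 0, 0, 0], [0, 0, 0, 0, 0, 0], [0, 0, 0, 0, 0, 0], [0, 0, 0, 0, 0, 0]],
  ],
  claw=1,
  squeeze=35,
)

```text
time: 11.48
position: [0.6231, 0.2219, 0.2719]
tool_rot: [0.975, -0.222, 0.001, -0.001]
ft_force: [-0.8, 0.2, 0.1]
grip_width: 0.0549
grip_force: 0.0
```

```bash
python3 - <<'E'
from h import *
o=get_obs();print(o['time'],o['position'],o['grip_width'],o['grip_force'],o['ft_force'],o['moment'])
E
```

```text
11.475 [0.62309948 0.22193164 0.27190531] 0.05490849930150913 0.0 [-0.77375097  0.21788477  0.13560154] [0.09025707 0.00079154 0.04150036]
```

Still closing.

move_arm(
  commands=[
    [[0, 0, 0, 0, 0, 0], [0, 0, 0, 0, 0, 0], [0, 0, 0, 0, 0, 0], [0, 0, 0, 0, 0, 0]],
  ],
)

```text
time: 11.98
position: [0.623, 0.2219, 0.2715]
tool_rot: [0.975, -0.222, 0.001, -0.001]
ft_force: [-1.0, 0.3, 0.9]
grip_width: 0.0388
grip_force: 35.0
```

move_arm(
  commands=[
    [[0, 0, -0.01, 0, 0, -0.17], [0, 0, -0.02, 0, 0, -0.34], [0, 0, -0.03, 0, 0, -0.51], [0, 0, -0.04, 0, 0, -0.68], [0, 0, -0.04, 0, 0, -0.68]],
  ],
)

```text
time: 12.6
position: [0.623, 0.2224, 0.2728]
tool_rot: [0.993, 0.115, 0.001, -0.001]
ft_force: [-0.0, 1.7, -1.9]
grip_width: 0.0391
grip_force: 35.0
```

```bash
python3 - <<'E'
from h import *
o=get_obs();print(o['time'],o['position'],o['q'].round(3),o['grip_width'],o['ft_force'],o['moment'])
E
```

```text
12.6 [0.62303141 0.22236009 0.27282892] [0.174 0.732 1.439 0.002 0.968 1.513] 0.0391062046013196 [-0.01270386  1.72379899 -1.86169802] [ 0.40279388 -0.05497517  0.03255798]
```

move_arm(
  commands=[
    [[0, 0, -0.01, 0, 0, -0.17], [0, 0, -0.02, 0, 0, -0.34], [0, 0, -0.03, 0, 0, -0.51], [0, 0, -0.04, 0, 0, -0.68], [0, 0, -0.05, 0, 0, -0.85], [0, 0, -0.055, 0, 0, -1.02], [0, 0, -0.065, 0, 0, -1.19], [0, 0, -0.075, 0, 0, -1.36], [0, 0, -0.085, 0, 0, -1.53], [0, 0, -0.095, 0, 0, -1.7], [0, 0, -0.1, 0, 0, -1.87], [0, 0, -0.1, 0, 0, -1.87]],
  ],
)

```text
time: 14.1
position: [0.6207, 0.2239, 0.2767]
tool_rot: [0.497, 0.867, 0.001, -0.003]
ft_force: [-4.9, 6.3, 2.0]
grip_width: 0.0388
grip_force: 35.0
```

move_arm(
  commands=[
    [[0, 0, -0.01, 0, 0, -0.17], [0, 0, -0.02, 0, 0, -0.34], [0, 0, -0.03, 0, 0, -0.51], [0, 0, -0.04, 0, 0, -0.68], [0, 0, -0.05, 0, 0, -0.85], [0, 0, -0.055, 0, 0, -1.02], [0, 0, -0.065, 0, 0, -1.19], [0, 0, -0.075, 0, 0, -1.36], [0, 0, -0.085, 0, 0, -1.53], [0, 0, -0.095, 0, 0, -1.7], [0, 0, -0.1, 0, 0, -1.87], [0, 0, -0.1, 0, 0, -1.87]],
  ],
)

```text
time: 15.6
position: [0.6209, 0.2213, 0.2807]
tool_rot: [-0.403, 0.915, 0.001, -0.003]
ft_force: [-5.1, -1.6, 4.2]
grip_width: 0.0387
grip_force: 35.0
```

```bash
python3 - <<'E'
from h import *
o=get_obs();print(o['time'],o['position'],o['q'].round(3),o['grip_width'],o['ft_force'],o['moment'])
c=snap('scene');P=grid(c);z=P[...,2];d=np.hypot(P[...,0]-.6225,P[...,1]-.222)
m=(d>.03)&(d<.055)&(z>.075)&(z<.105);q=P[m];print(len(q),np.percentile(q[:,2],[10,50,90]))
E
```

```text
15.6 [0.62086167 0.22132595 0.28066156] [ 0.173  0.72   1.439 -0.     0.989 -2.227] 0.038743259219460695 [-5.12321626 -1.59278636  4.18890589] [-0.16722952  0.90335144  0.07563004]
328 [0.08052268 0.09215426 0.09570657]
```

The cover turned 4.4 rad and its flange rose about 9 mm. I'll lift it gently.

move_arm(
  commands=[
    [[0, 0, -0.05, 0, 0, -0.1], [0, 0, -0.1, 0, 0, -0.15], [0, 0, -0.2, 0, 0, -0.15], [0, 0, -0.3, 0, 0, -0.15]],
  ],
)

```text
time: 16.15
position: [0.6222, 0.2217, 0.2922]
tool_rot: [-0.47, 0.883, 0.001, -0.0]
ft_force: [-2.0, 0.4, -3.6]
grip_width: 0.0389
grip_force: 35.0
```

move_arm(
  commands=[
    [[0, 0, -0.4, 0, 0, 0], [0, 0, -0.8, 0, 0, 0], [0, 0, -1.4, 0, 0, 0], [0, 0, -2.0, 0, 0, 0], [0, 0, -2.6, 0, 0, 0], [0, 0, -3.2, 0, 0, 0], [0, 0, -3.5, 0, 0, 0], [0, 0, -3.5, 0, 0, 0]],
  ],
)

```text
time: 17.15
position: [0.6229, 0.2217, 0.4351]
tool_rot: [-0.471, 0.882, -0.001, 0.003]
ft_force: [-0.3, 0.5, -1.7]
grip_width: 0.0387
grip_force: 35.0
```

```bash
python3 - <<'E'
from h import *
o=get_obs();print(o['time'],o['position'],o['q'].round(3),o['grip_width'],o['grip_force'],o['ft_force'])
ps=.175+2.0;K=np.array(o['position'])-[0,0,.164]
psi=np.arctan2(*R.from_quat(o['tool_rot']).as_matrix()[[1,0],1]);print(psi)
rows([([.588,-.194,K[2]],Rd(psi-.6)),([.588,-.194,.13],Rd(psi-.6))])
c=snap('scene','scene3.png');P=grid(c);z=P[...,2]
d=np.hypot(P[...,0]-.588,P[...,1]+.194);m=(d<.13)&(z>.007)&(z<.02);q=P[m]
print('tray rim',cv2.minAreaRect((q[:,:2]*1000).astype(np.float32)),np.median(q[:,2]),np.median(z[d<.06]))
d=np.hypot(P[...,0]-K[0],P[...,1]-K[1]);m=(d<.06)&(z>K[2]-.06)&(z<K[2]+.0);q=P[m];print(len(q),np.percentile(q[:,2],[5,25,50,75]))
E
```

```text
17.15 [0.62292723 0.22173944 0.43506661] [ 1.730e-01  5.470e-01  1.303e+00  1.000e-03  1.284e+00 -2.379e+00] 0.0387264715488541 34.99905692689936 [-0.34699041  0.45059045 -1.66607324]
2.5519925849371154
TCP [ 0.588 -0.194  0.435] [9.124, -5.053, -0.027, -0.003, 0.006, 0.6]
TCP [ 0.588 -0.194  0.294] [9.143, -5.038, 3.5, -0.003, 0.006, 0.6]
tray rim ((588.2150268554688, -207.94602966308594), (173.6327362060547, 226.8404998779297), 4.343092441558838) 0.009282445987176868 0.00294518773004393
1109 [0.24411286 0.24625915 0.24767819 0.24966785]
```

View pics/scene3.png

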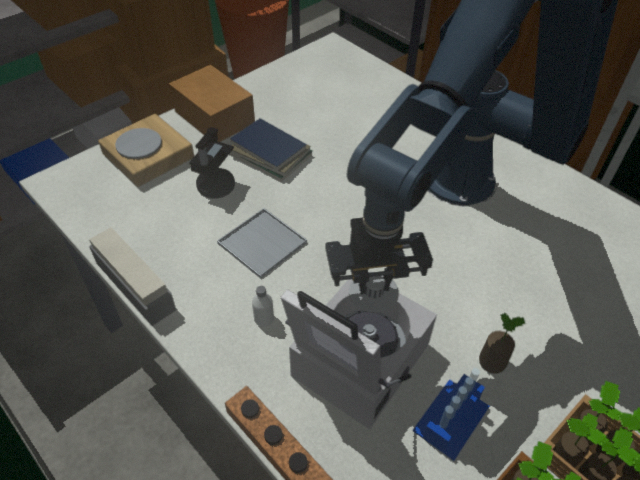

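The cover is held level above the open bowl at about (378,288), and the stud is bare at (368,328). The tray is clear. I'll carry the cover over to it.

move_arm(
  commands=[
    [[0.5, -0.3, 0, 0, 0, 0.03], [1.5, -0.85, 0, 0, 0, 0.1], [2.7, -1.5, 0, 0, 0, 0.18], [3.9, -2.15, 0, 0, 0, 0.26], [5.1, -2.8, 0, 0, 0, 0.34], [6.3, -3.5, 0, 0, 0, 0.42], [7.5, -4.15, 0, 0, 0, 0.5], [8.5, -4.7, 0, 0, 0, 0.56], [9.12, -5.05, 0, 0, 0, 0.6], [9.12, -5.05, 0.7, 0, 0, 0.6], [9.12, -5.05, 1.6, 0, 0, 0.6], [9.12, -5.05, 2.5, 0, 0, 0.6]],
  ],
)

```text
time: 18.7
position: [0.5869, -0.1949, 0.3305]
tool_rot: [-0.188, 0.982, 0.001, 0.0]
ft_force: [0.1, 1.1, -2.3]
grip_width: 0.0387
grip_force: 35.0
```

```bash
python3 - <<'E'
from h import *
o=get_obs();print(o['time'],o['position'],o['q'].round(3),o['grip_width'],o['grip_force'],o['ft_force'])
psi=np.arctan2(*R.from_quat(o['tool_rot']).as_matrix()[[1,0],1])
rows([([.588,-.194,.06],Rd(psi)),([.588,-.194,.032],Rd(psi))])
E
```

```text
18.7 [ 0.5868621  -0.19493312  0.33054984] [-5.020e-01  6.070e-01  1.518e+00  2.000e-03  1.016e+00 -2.453e+00] 0.038744548570603374 34.9989600274057 [ 0.11397454  1.1209533  -2.26692972]
TCP [ 0.588 -0.194  0.224] [-0.032, 0.008, 2.664, 0.001, 0.001, -0.0]
TCP [ 0.588 -0.194  0.196] [-0.031, 0.007, 3.364, 0.001, 0.001, -0.0]
```

move_arm(
  commands=[
    [[0, 0, 0.6, 0, 0, 0], [0, 0, 1.3, 0, 0, 0], [0, 0, 2.0, 0, 0, 0], [0, 0, 2.6, 0, 0, 0], [0, 0, 2.9, 0, 0, 0], [0, 0, 3.05, 0, 0, 0], [0, 0, 3.15, 0, 0, 0], [0, 0, 3.2, 0, 0, 0], [0, 0, 3.25, 0, 0, 0], [0, 0, 3.25, 0, 0, 0]],
  ],
)

```text
time: 19.95
position: [0.5884, -0.1935, 0.2027]
tool_rot: [-0.19, 0.982, 0.0, 0.001]
ft_force: [-0.9, 0.7, -2.3]
grip_width: 0.039
grip_force: 35.0
```

move_arm(
  commands=[
    [[0, 0, 0.03, 0, 0, 0], [0, 0, 0.06, 0, 0, 0], [0, 0, 0.09, 0, 0, 0], [0, 0, 0.12, 0, 0, 0], [0, 0, 0.14, 0, 0, 0], [0, 0, 0.14, 0, 0, 0]],
  ],
)

```text
time: 20.7
position: [0.5883, -0.1935, 0.1967]
tool_rot: [-0.19, 0.982, 0.0, 0.001]
ft_force: [0.4, -0.1, -2.2]
grip_width: 0.0388
grip_force: 35.0
```

move_arm(
  commands=[
    [[0, 0, 0.02, 0, 0, 0], [0, 0, 0.04, 0, 0, 0], [0, 0, 0.06, 0, 0, 0], [0, 0, 0.08, 0, 0, 0], [0, 0, 0.08, 0, 0, 0]],
  ],
)

```text
time: 21.32
position: [0.5884, -0.1935, 0.1954]
tool_rot: [-0.19, 0.982, 0.0, 0.001]
ft_force: [-2.8, 0.9, 9.4]
grip_width: 0.0388
grip_force: 35.0
```

Contact with the tray floor, about 11 N. I'll release and rise.

move_arm(
  commands=[
    [[0, 0, 0, 0, 0, 0], [0, 0, 0, 0, 0, 0], [0, 0, 0, 0, 0, 0], [0, 0, 0, 0, 0, 0], [0, 0, -0.4, 0, 0, 0], [0, 0, -1, 0, 0, 0], [0, 0, -2, 0, 0, 0], [0, 0, -3, 0, 0, 0], [0, 0, -4, 0, 0, 0], [-1.5, 0, -4.5, 0, 0, 0], [-1.5, 0, -4.5, 0, 0, 0]],
  ],
  claw=-1,
)

```text
time: 22.7
position: [0.6466, -0.1703, 0.378]
tool_rot: [-0.191, 0.982, -0.002, 0.006]
ft_force: [-0.7, 0.3, -0.0]
grip_width: 0.087
grip_force: 0.0
```

```bash
python3 - <<'E'
from h import *
o=get_obs();print(o['time'],o['position'],o['grip_width'],o['ft_force'],abs(o['joint_velocities']).max())
c=snap('scene','scene4.png');P=grid(c);z=P[...,2]
d=np.hypot(P[...,0]-.588,P[...,1]+.194)
m=(d<.045)&(z>.033)&(z<.05);q=P[m];print(len(q),cv2.minEnclosingCircle((q[:,:2]*1000).astype(np.float32)),np.median(q[:,2]))
m=(d>.028)&(d<.048)&(z<.02);q=P[m];A=np.linalg.lstsq(np.c_[q[:,:2],np.ones(len(q))],q[:,2],rcond=None)[0];print('flange',len(q),np.median(q[:,2]),A)
E
```

```text
22.7 [ 0.64656772 -0.17031971  0.37800175] 0.08704913086318583 [-0.67946789  0.34214835 -0.04165309] 0.09647575773640778
144 ((592.1629638671875, -188.6240234375), 21.74733543395996) 0.03852112948824182
flange 443 0.007270000330489301 [ 0.00371497 -0.00139714  0.00484472]
```

View pics/scene4.png

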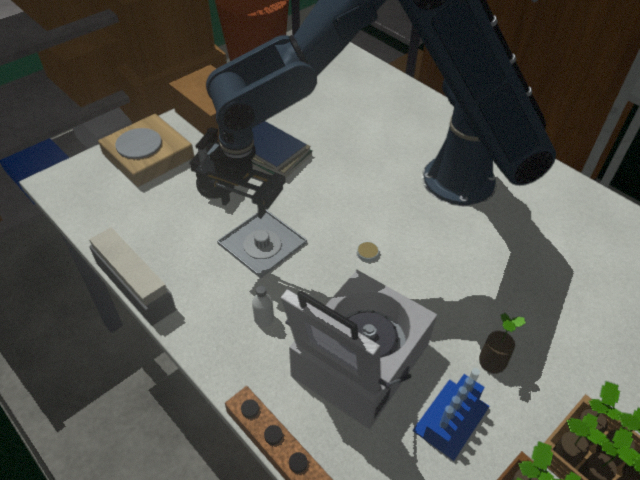

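The cover lies flat, knob up, near the middle of the tray at about (262,243). The lid is open and the gripper is clear, so I'm handing in.

```bash
python3 -c "
from rig import *
print(hand_in())"
```

```text
the job is handed in; nothing more can be done
None
```

The job is handed in at about 23 s of the 72 s limit: the lid stands open on its struts, the cover lies flat and knob up near the middle of the tray, and I saw no bystander moved; the hand-in call returned no verdict.

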